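Unlock the sample chamber and hold its lid open

ROBOT

A 7-joint arm with a two-finger parallel gripper is mounted at the origin on a cart in front of the work surface, level with it; the furniture and walls round the work are solid. World frame = base frame: x ahead of the robot, y to its left, z up, the work surface at z = 0. Lengths are in m, angles in rad, forces in N, time in s.
With the tool pointing down it reaches from about 0.425 to 0.925 m from the base axis. Payload 6.8 kg.
Tool frame: the origin (TCP) lies at the very end of the fingers, on their centre line; the grasp point (between the pads) lies 19 mm behind it; z points along the fingers, y is the line along which they close (so a half turn about z gives the same grasp; the last joint's range is limited). The gripper opens to 85 mm and grips with 20 to 120 N. Pads are 22 mm wide; open, the fingers measure 114 mm over their backs; the gripper's body (76 mm by 85 mm) begins 54 mm behind the grasp point. The pads swing forward as they close: fully open they stand 13 mm farther back than shut.
Start: joints at [1.079, 0.477, 0.022, 1.555, -0.011, 1.109, -0.083], TCP at [0.253, -0.626, 0.231] pointing down, gripper open.
Joint ranges: [-2.96, 2.96], [-0.34, 2.1], [-1.41, 1.46], [0.24, 2.44], [-1.37, 4.51], [0.17, 1.92], [-2.96, 2.96]. Speed limits (rad/s): [2.39, 2.39, 3.14, 3.14, 3.14, 3.14, 3.14].

INTERFACE

Orientations are given as a unit quaternion [w, x, y, z].
In Python, from station import bot, workorder, read_camera, camera_info, get_obs gives the robot as it stands (bot), with the cameras as plain functions, the job (workorder) and the readings as plain functions.
- The arm moves only by the tool nudge_tcp, called after "Call:" as name(argument=value, ...) on one line, values as JSON. Schema: {"type":"object","properties":{"offsets":{"type":"array","items":{"type":"number"},"minItems":5,"maxItems":100},"grip_n":{"type":"number"},"only":{"type":"string"},"quiet":{"type":"boolean"},"lines":{"type":"string"}},"required":["offsets"],"additionalProperties":false}. offsets is one flat list of numbers that holds 1 to 20 rows one after another, with no inner brackets; each row has 5 numbers: dx, dy, dz in m, then a turn about the tool's z in rad, then the opening from 0.0 (shut) to 1.0 (fully open); each row shifts and turns the commanded pose from where the row before left it, along the tool's axes as they then stand; what a row does not reach is not made up. A row lasts 1/10 s, in which the tool goes at most 0.05 m and 0.15 rad, less where a joint would pass 70% of its speed; a pose out of reach is approached as far as the arm can. The fingers move at their own pace and stop on an object; grip_n is the grip in N (left out, the last holds). Time passes only in rows, so rows that do not move let the fingers close. The tool returns the time, the measured TCP pose, the force, the opening and the grip force at its end. only (a regular expression) keeps the lines of the reply that match it, lines (a string "A,B") keeps lines A to B, and quiet returns only ok. Input that does not fit is refused with a message, and nothing moves.
- get_obs(): the state, without advancing time (a new reading comes with each control period).
- read_camera(name): name is "side" or "top"; returns the picture (384x512x3 uint8, blue, green, red); there is no depth.
- camera_info(name): a dict with "vertical_fov" (degrees; the focal length in pixels is half the picture's height over the tangent of half this angle, whatever the lens; pixels are square), "cx", "cy" (the principal point, pixels), "view" (4x4, takes a point from world to camera coordinates). Camera axes: x right, y up, looking along -z (the intrinsics and any distortion apply to the point x, -y, -z); pixel columns grow to the right and rows downward; lengths in m; the calibration is good to about 2 mm. A picture is of the moment at which its call begins. camera_info takes no time and is no camera call.
- workorder.hand_in(): hands the job in; it is judged then, once.
The state is a dict: "t": time; "q": joint angles; "joint_vel": joint speeds; "joint_torque": joint torques, N m; "eef_pos": TCP position; "tool_rot": TCP orientation; "contact_force": force on the tool from outside, world axes, zero at the start; "torque": the same for the moment, N m; "gripper_width": opening from 0.0 (shut) to 1.0 (fully open); "grasp_force": force on a finger pad.
Only numpy, scipy, OpenCV 4.12 (cv2) and the standard library are available. Lean on these libraries where they do the work, as an engineer would, in place of code of your own. Each camera call takes 0.05 s, during which the arm holds its last target. There are 200 camera calls.

TASK

Unlock the sample chamber: take the crank grip of the handwheel on its lid and wind the wheel anticlockwise (seen from above) one full turn, up to its stop, with the lid still shut. Then lift the sprung lid by its bar handle until it stands 60 degrees open, so that the crucible inside can be inspected, and hold it there, still: finish while holding the bar, as the lid falls shut if let go. Leave the crucible and everything else on the bench where it is.

Things in the scene. Friction and masses are not known exactly. Their poses are not given: they have to be found in the camera images.
- chamber: Metal chamber bolted to the bench: an open box 110 mm deep (x) by 180 mm wide (y), 62 mm tall, on a 140 x 210 mm foot flange, under a hinged lid. Origin: centre of its underside. Its -x side is the front (bar handle), z up. Close behind it on the right is a 0.33 m tall partition, left of the robot a tall safe. On the middle of each side (y = +-97 to 116 mm) a 97 mm tall keeper takes a lid bolt.
- lid_hinge (a point): Middle of the lid's hinge axis, at the chamber's back edge, 63 mm behind the chamber's origin and 66 mm above the bench. The axis runs along the chamber's y.
- lid (a joint): Angle of the lid in rad: 0 shut (level), grows as the front edge rises towards the hinge at the back; stop at 1.45. Aluminium plate 116 x 186 x 8 mm; its spring and weight pull it shut from every angle (about 3 N at the bar holds it). With the bolts in their keepers it moves only about 0.1 rad; they are clear above about 5.6 rad of the wheel.
- bar_grip (a point): Middle of the lid's bar handle: a round black sleeve 14 mm thick, 80 mm long, parallel to the hinge, on a steel bracket 42 mm in front of its front edge. Lid shut: 100 mm in front of the chamber's origin, 92 mm above the bench, free air all round; from the hinge axis 163 mm forward and 26 mm up. It swings with the lid, and the sleeve turns freely on its rod.
- bar: The sleeve of the bar handle; its origin is the same point as bar_grip.
- wheel (a joint): Angle of the lid's handwheel in rad, 0 to 6.9, growing anticlockwise as seen from above; stops at both ends. It starts between 0 and 0.6 (bolts locked) and draws both bolts in as it grows. It stays where it is left; turning takes about 2 N at the crank grip.
- wheel_hub (a point): Centre of the handwheel: steel ring, 40 mm radius to the middle of its 11 mm thick rim, three spokes, level on the middle of the lid with its axis upright. With the lid shut 100 mm above the bench, 8 mm in front of the chamber's origin.
- crank_grip (a point): The handwheel's crank grip, half-way up: upright, black, round, 18 mm thick, from 105 to 147 mm above the bench with the lid shut (point at 129 mm). It stands on the rim, 40 mm from the hub, and spins freely on its pin, so a gripper can carry it round in a circle without turning. With the wheel at 0 it is straight behind the hub (chamber's +x).
- crucible: Small pale crucible, 43 mm across, 36 mm tall, standing inside the chamber on its floor, 6 mm above the bench, under the lid. Origin: centre of its underside.
- vial: Bystander: small glass vial with a black screw cap, 27 mm across, 64 mm tall, standing beside the chamber's left side (+y). Origin: centre of its underside. To be left alone.
- weight: Bystander: cream-coloured necked weight, 26 mm across, 38 mm tall, beside the chamber's left side (+y). Origin: centre of its underside. To be left alone.
- ring: Bystander: black steel die ring, 60 mm across, 30 mm tall, lying on the bench. Origin: centre of its underside. To be left alone.
- tape: Bystander: roll of dark tape, 55 mm across, 19 mm tall, lying on the bench. Origin: centre of its underside. To be left alone.

How it is judged:
By the outcome, as a careful person would: the job done as asked, in the order asked, and still so for the second after the job is handed in, while the arm keeps its last pose, push and grip.
It also fails if it takes over 72 s, if anything falls off the work surface, if the arm or the gripper's body presses on something with over 40 N, if the wrist force passes 120 N, or if a joint passes its speed limit or range.

## Working session

There is one attempt and no reset: what is moved stays moved. The work goes in short steps, Python scripts to look and compute and a tool call to move; the robot and the scene stay as the last step left them, time stands still between calls to the robot, and variables do not carry over. Pictures are saved under pics/ and viewed, at most 10 in all, crops included, and the job is handed in when it is done.

```bash
ls; mkdir -p pics; python3 - <<'E'
from station import bot, workorder, read_camera, camera_info, get_obs
import cv2
for n in("top","side"):
    cv2.imwrite(f"pics/{n}0.png",read_camera(n)); print(n,camera_info(n))
o=get_obs(); print({k:o[k] for k in("t","eef_pos","tool_rot","gripper_width","contact_force")})
E
```

```text
pics
station.py
top {'vertical_fov': 52.26734195837952, 'cx': 263.47132941911053, 'cy': 187.8535509391295, 'view': array([[ 0.00532345, -0.99987519,  0.01487495, -0.00198431],
       [ 0.99809443,  0.00622726,  0.06138996, -0.555448  ],
       [-0.06147493,  0.0145198 ,  0.99800301, -1.24154315],
       [ 0.        ,  0.        ,  0.        ,  1.        ]])}
side {'vertical_fov': 43.22100364910631, 'cx': 252.53484473822152, 'cy': 188.23453791585092, 'view': array([[-0.13982907,  0.99013282, -0.00921073,  0.06364442],
       [-0.76613689, -0.10229349,  0.63448429,  0.36620108],
       [ 0.62728151,  0.09577603,  0.77288088, -1.76998536],
       [ 0.        ,  0.        ,  0.        ,  1.        ]])}
{'t': 0.1, 'eef_pos': array([ 0.25253332, -0.62541078,  0.23041961]), 'tool_rot': array([-7.95180363e-04,  9.81644150e-01,  1.90719902e-01, -2.20036033e-04]), 'gripper_width': 1.0010131871279613, 'contact_force': array([-0.49467123, -0.25983037, -0.1733777 ])}
```

View pics/top0.png

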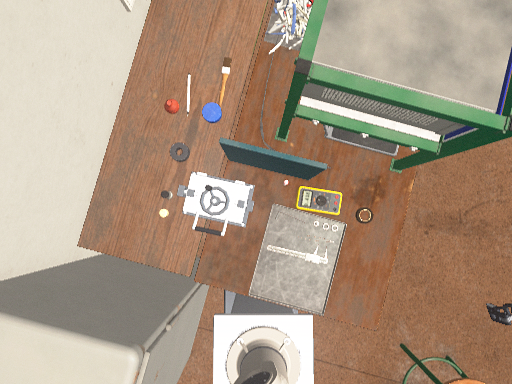

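View pics/side0.png

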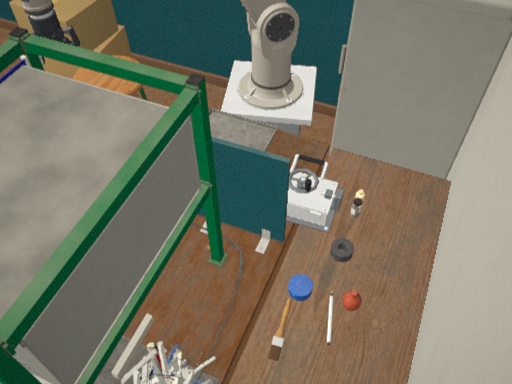

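Top view: the chamber is at about (220,200), with its bar at about (209,231) and the wheel hub at about (214,201). The partition is behind it on the right. In the side view the wheel is at about (303,180) and the bar at about (311,160). Next I'll enlarge both.

```bash
python3 - <<'E'
import cv2,numpy as np
a=cv2.imread("pics/top0.png")[165:245,160:270]; b=cv2.imread("pics/side0.png")[145:235,275:375]
cv2.imwrite("pics/topc.png",cv2.resize(a,None,fx=7,fy=7,interpolation=cv2.INTER_CUBIC))
cv2.imwrite("pics/sidec.png",cv2.resize(b,None,fx=6.5,fy=6.5,interpolation=cv2.INTER_CUBIC))
E
```

```text
(no output)
```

View pics/topc.png

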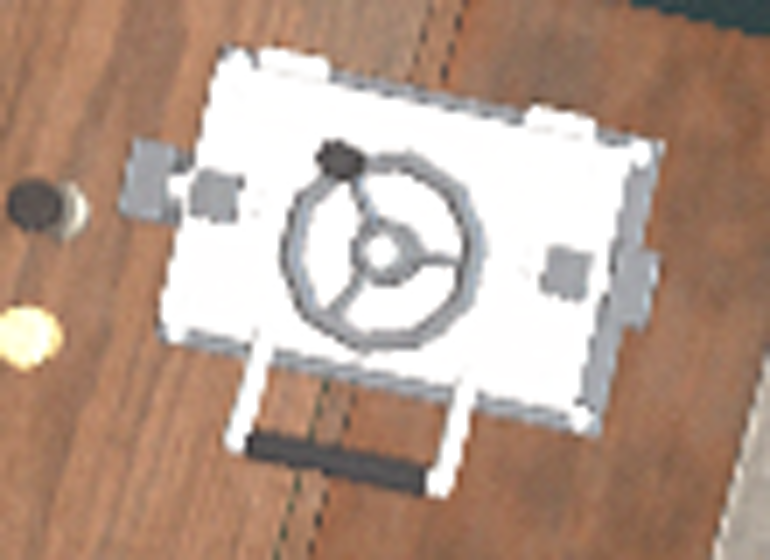

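View pics/sidec.png

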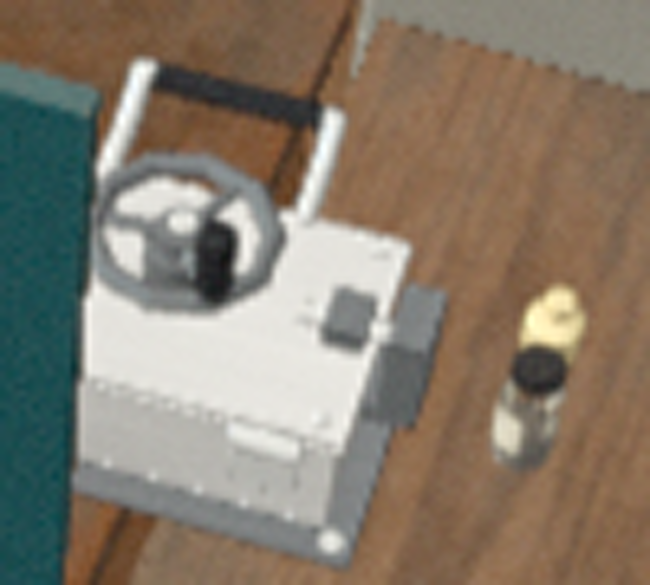

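The top crop shows the hub at (382,250), the crank grip top at (340,158), and the bar from (248,445) to (428,480). The side crop shows the bar from (155,78) to (318,112), the wheel centre at about (187,230), and the grip from (217,232) down to (212,290). I'll fit the chamber pose and the wheel angle to these.

```bash
cat > h.py <<'E'
import numpy as np
from station import bot, workorder, read_camera, camera_info, get_obs
from scipy.spatial.transform import Rotation as R
def proj(n,P):
    c=camera_info(n); f=192/np.tan(np.radians(c["vertical_fov"]/2))
    p=np.atleast_2d(P)@c["view"][:3,:3].T+c["view"][:3,3]
    return np.c_[c["cx"]+f*p[:,0]/-p[:,2], c["cy"]-f*p[:,1]/-p[:,2]]
def rot(q): return R.from_quat(q,scalar_first=True).as_matrix()
E
python3 - <<'E'
from h import *
from scipy.optimize import least_squares
def pts(p):
    c,s=np.cos(p[2]),np.sin(p[2]); M=np.array([[c,-s,0],[s,c,0],[0,0,1]])
    g=[-.008+.04*np.cos(p[3]),.04*np.sin(p[3])]
    L=np.array([[-.008,0,.10],[-.1,.04,.092],[-.1,-.04,.092],[*g,.147],[*g,.126]])
    return L@M.T+[p[0],p[1],0]
T=(np.array([[382,250],[248,445],[428,480],[340,156]])+.5)/7-.5+[160,165]
S=(np.array([[187,230],[318,112],[155,78],[215,258]])+.5)/6.5-.5+[275,145]
def res(p):
    P=pts(p); return np.r_[(proj("top",P[[0,1,2,3]])-T),(proj("side",P[[0,1,2,4]])-S)].ravel()
r=least_squares(res,[.6,.1,0,.3]); print(r.x,r.x[2]*57.3); print(r.fun.reshape(-1,2).round(2)); print(pts(r.x).round(4))
E
```

```text
[ 0.51893375  0.14969182 -0.18753967  0.51291692] -10.746022938412507
[[-0.45  0.36]
 [-0.23  0.14]
 [ 0.25  0.26]
 [-0.56  0.12]
 [-0.49  0.19]
 [ 0.69  0.55]
 [-0.8  -0.53]
 [-0.44  0.72]]
[[0.5111 0.1512 0.1   ]
 [0.4281 0.2076 0.092 ]
 [0.4132 0.129  0.092 ]
 [0.549  0.164  0.147 ]
 [0.549  0.164  0.126 ]]
```

```bash
cat >> h.py <<'E'
def ray(n,u,z):
    c=camera_info(n); f=192/np.tan(np.radians(c["vertical_fov"]/2)); V=c["view"]
    d=V[:3,:3].T@[(u[0]-c["cx"])/f,-(u[1]-c["cy"])/f,-1]; o=-V[:3,:3].T@V[:3,3]
    return o+d*(z-o[2])/d[2]
def go(target,turn=0):
    o=get_obs(); d=rot(o["tool_rot"]).T@(np.array(target)-o["eef_pos"]); return d.round(4)
E
python3 - <<'E'
from h import *
for u in [(222,141),(327,164),(221,147),(322,178)]: print(u,ray("top",u,.33).round(3),ray("top",u,0).round(3))
o=get_obs(); print(o["eef_pos"],rot(o["tool_rot"]).round(3))
print(go([.44,.08,.231]))
E
```

```text
(222, 141) [0.65  0.107 0.33 ] [0.71  0.138 0.   ]
(327, 164) [ 0.595 -0.148  0.33 ] [ 0.636 -0.207  0.   ]
(221, 147) [0.635 0.109 0.33 ] [0.69  0.141 0.   ]
(322, 178) [ 0.561 -0.136  0.33 ] [ 0.59 -0.19  0.  ]
[ 0.25253332 -0.62541078  0.23041961] [[ 0.927  0.374 -0.001]
 [ 0.374 -0.927  0.001]
 [-0.    -0.002 -1.   ]]
[ 4.380e-01 -5.839e-01  3.000e-04]
```

Call:
nudge_tcp(offsets=[0.022, -0.029, 0, 0, 0.5, 0.022, -0.029, 0, 0, 0.5, 0.022, -0.029, 0, 0, 0.5, 0.022, -0.029, 0, 0, 0.5, 0.022, -0.029, 0, 0, 0.5, 0.022, -0.029, 0, 0, 0.5, 0.022, -0.029, 0, 0, 0.5, 0.022, -0.029, 0, 0, 0.5, 0.022, -0.029, 0, 0, 0.5, 0.022, -0.029, 0, 0, 0.5, 0.022, -0.029, 0, 0, 0.5, 0.022, -0.029, 0, 0, 0.5, 0.022, -0.029, 0, 0, 0.5, 0.022, -0.029, 0, 0, 0.5, 0.022, -0.029, 0, 0, 0.5, 0.022, -0.029, 0, 0, 0.5, 0.022, -0.029, 0, 0, 0.5, 0.022, -0.029, 0, 0, 0.5, 0.022, -0.029, 0, 0, 0.5, 0.022, -0.029, 0, 0, 0.5], grip_n=40)

```text
t: 2.1
eef_pos: [0.4435, 0.0779, 0.2312]
tool_rot: [0.0, 0.982, 0.191, -0.0]
contact_force: [0.4, -0.9, 0.1]
gripper_width: 0.499
grasp_force: 0.0
```

Call:
nudge_tcp(offsets=[0, 0, 0, -0.125, 0.5, 0, 0, 0, -0.125, 0.5, 0, 0, 0, -0.125, 0.5, 0, 0, 0, -0.125, 0.5, 0, 0, 0, -0.125, 0.5, 0, 0, 0, -0.125, 0.5, 0, 0, 0, -0.125, 0.5, 0, 0, 0, -0.125, 0.5, 0, 0, 0, 0, 0.5, 0, 0, 0, 0, 0.5])

```text
t: 3.1
eef_pos: [0.4434, 0.0765, 0.2311]
tool_rot: [-0.0, 0.771, 0.637, -0.0]
contact_force: [0.1, -0.8, -0.3]
gripper_width: 0.501
grasp_force: 0.0
```

```bash
python3 - <<'E'
from h import *
o=get_obs();M=rot(o["tool_rot"]);print(o["t"],o["q"].round(2),o["eef_pos"].round(4),np.degrees(np.arctan2(M[1,0],M[0,0])),M[:,2].round(3),go([.549,.164,.17]),o["gripper_width"])
E
```

```text
3.1 [ 0.28  0.16 -0.64  2.03  0.11  0.99 -0.61] [0.4434 0.0765 0.2311] 79.08900822181755 [-0. -0. -1.] [0.1059 0.0871 0.0611] 0.5010881785585922
```

Call:
nudge_tcp(offsets=[0.0212, 0.0174, 0, 0, 0.5, 0.0212, 0.0174, 0, 0, 0.5, 0.0212, 0.0174, 0, 0, 0.5, 0.0212, 0.0174, 0, 0, 0.5, 0.0212, 0.0174, 0, 0, 0.5, 0, 0, 0.02, 0, 0.5, 0, 0, 0.02, 0, 0.5, 0, 0, 0.02, 0, 0.5, 0, 0, 0, 0, 0.5, 0, 0, 0, 0, 0.5])

```text
t: 4.1
eef_pos: [0.5487, 0.1647, 0.1714]
tool_rot: [-0.0, 0.771, 0.637, -0.0]
contact_force: [0.2, -0.5, 1.0]
gripper_width: 0.495
grasp_force: 0.0
```

```bash
python3 - <<'E'
from h import *
import cv2
a=read_camera("side")[120:210,260:360];b=read_camera("top")[150:240,160:260]
f=lambda x:cv2.resize(x,(400,360),interpolation=cv2.INTER_CUBIC)
cv2.imwrite("pics/c1.png",np.hstack([f(a),f(b)]))
print(go([.549,.164,.115]))
E
```

```text
[-0.0011 -0.0003  0.0575]
```

View pics/c1.png

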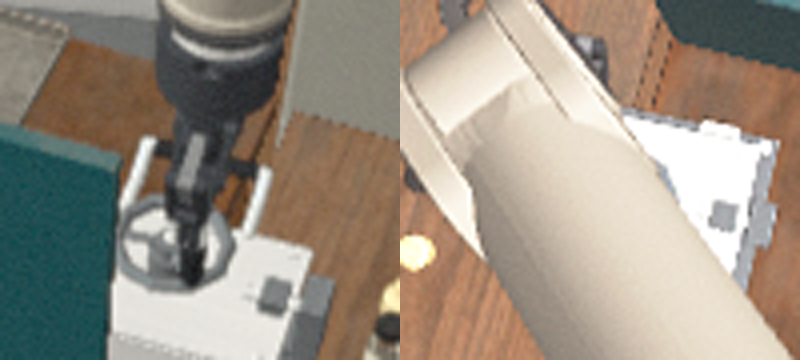

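Side crop: the finger tips at about (190,235) sit straight over the grip at about (190,265), so they are aligned. Next I go down and close.

Call:
nudge_tcp(offsets=[0, 0, 0.012, 0, 0.5, 0, 0, 0.012, 0, 0.5, 0, 0, 0.012, 0, 0.5, 0, 0, 0.011, 0, 0.5, 0, 0, 0.010, 0, 0.5, 0, 0, 0, 0, 0.5, 0, 0, 0, 0, 0.1, 0, 0, 0, 0, 0, 0, 0, 0, 0, 0, 0, 0, 0, 0, 0, 0, 0, 0, 0, 0, 0, 0, 0, 0, 0], grip_n=40)

```text
t: 5.4
eef_pos: [0.5494, 0.165, 0.1148]
tool_rot: [0.0, 0.77, 0.638, 0.001]
contact_force: [2.2, 1.1, 0.7]
gripper_width: 0.196
grasp_force: 39.9
```

```bash
python3 - <<'E'
from h import *
o=get_obs(); p=o["eef_pos"][:2]; h=np.array([.5111,.1512]); d=p-h; M=rot(o["tool_rot"])
print(p,np.hypot(*d),np.arctan2(d[1],d[0])+.1875,o["torque"])
# wheel angle a in steps of .32 from .513, tool axes rows
a0=np.arctan2(d[1],d[0]); A=a0+np.arange(21)*.32
P=h+.04*np.c_[np.cos(A),np.sin(A)]; D=np.diff(P,axis=0)@M[:2,:2]
print(D.round(3).tolist())
E
```

```text
[0.54944611 0.16500441] 0.0407551959764652 0.5330511135443246 [ 0.30332183 -0.50621179 -0.01250341]
[[0.01, -0.008], [0.007, -0.011], [0.003, -0.012], [-0.001, -0.013], [-0.005, -0.012], [-0.008, -0.01], [-0.011, -0.006], [-0.012, -0.003], [-0.013, 0.001], [-0.012, 0.005], [-0.009, 0.009], [-0.006, 0.011], [-0.002, 0.013], [0.002, 0.013], [0.006, 0.011], [0.009, 0.009], [0.011, 0.006], [0.013, 0.002], [0.013, -0.002], [0.011, -0.006]]
```

Call:
nudge_tcp(offsets=[0.005, -0.004, 0, 0, 0, 0.005, -0.004, 0, 0, 0, 0.0035, -0.0055, 0, 0, 0, 0.0035, -0.0055, 0, 0, 0, 0.0015, -0.006, 0, 0, 0, 0.0015, -0.006, 0, 0, 0, -0.0005, -0.0065, 0, 0, 0, -0.0005, -0.0065, 0, 0, 0, -0.0025, -0.006, 0, 0, 0, -0.0025, -0.006, 0, 0, 0, 0, 0, 0, 0, 0])

```text
t: 6.5
eef_pos: [0.496, 0.1863, 0.1146]
tool_rot: [0.002, 0.77, 0.638, -0.001]
contact_force: [1.5, -8.2, 8.4]
gripper_width: 0.193
grasp_force: 40.7
```

```bash
cat > arc.py <<'E'
from h import *
import sys
o=get_obs(); M=rot(o["tool_rot"]); p=o["eef_pos"]
h=np.array([.5111,.1512]); d=p[:2]-h
a=np.arctan2(d[1],d[0]); print(o["t"],"r",np.hypot(*d).round(4),"wheel",a+.1875,"F_tool",(M.T@o["contact_force"]).round(1),p.round(4),o["gripper_width"],o["grasp_force"])
A=a+np.arange(int(sys.argv[1])+1)*.32; P=h+.0403*np.c_[np.cos(A),np.sin(A)]; P[0]=p[:2]
print((np.diff(P,axis=0)@M[:2,:2]).round(3).tolist())
E
python3 arc.py 14
```

```text
6.5 r 0.0382 wheel 2.1637035083986556 F_tool [-7.8  3.  -8.4] [0.496  0.1863 0.1146] 0.19348797094814474 40.70110168254887
[[-0.007, -0.011], [-0.011, -0.006], [-0.013, -0.002], [-0.013, 0.002], [-0.011, 0.006], [-0.009, 0.009], [-0.006, 0.011], [-0.002, 0.013], [0.002, 0.013], [0.006, 0.011], [0.009, 0.009], [0.012, 0.005], [0.013, 0.002], [0.013, -0.003]]
```

Call:
nudge_tcp(offsets=[-0.0035, -0.005, 0, 0, 0, -0.0035, -0.005, 0, 0, 0, -0.0055, -0.003, 0, 0, 0, -0.0055, -0.003, 0, 0, 0, -0.0065, -0.001, 0, 0, 0, -0.0065, -0.001, 0, 0, 0, -0.0065, 0.001, 0, 0, 0, -0.0065, 0.001, 0, 0, 0, -0.0055, 0.003, 0, 0, 0, -0.0055, 0.003, 0, 0, 0, 0, 0, 0, 0, 0])

```text
t: 7.6
eef_pos: [0.4751, 0.1359, 0.1145]
tool_rot: [-0.0, 0.77, 0.638, -0.001]
contact_force: [-3.5, -2.3, 10.9]
gripper_width: 0.195
grasp_force: 41.3
```

```bash
python3 arc.py 10
```

```text
7.6 r 0.0392 wheel -2.5516369140749 F_tool [ -3.   -3.  -10.9] [0.4751 0.1359 0.1145] 0.19482231692375993 41.259316651267
[[-0.01, 0.008], [-0.006, 0.011], [-0.002, 0.013], [0.002, 0.013], [0.006, 0.012], [0.009, 0.009], [0.011, 0.006], [0.013, 0.002], [0.013, -0.002], [0.011, -0.006]]
```

Call:
nudge_tcp(offsets=[-0.005, 0.004, -0.0005, 0, 0, -0.005, 0.004, -0.0005, 0, 0, -0.003, 0.0055, 0, 0, 0, -0.003, 0.0055, 0, 0, 0, -0.001, 0.0065, 0, 0, 0, -0.001, 0.0065, 0, 0, 0, 0.001, 0.0065, 0, 0, 0, 0.001, 0.0065, 0, 0, 0, 0.003, 0.006, 0, 0, 0, 0.003, 0.006, 0, 0, 0, 0, 0, 0, 0, 0])

```text
t: 8.7
eef_pos: [0.5322, 0.1149, 0.1149]
tool_rot: [0.001, 0.77, 0.637, 0.0]
contact_force: [3.3, -5.1, -2.7]
gripper_width: 0.193
grasp_force: 39.8
```

```bash
python3 arc.py 6
```

```text
8.7 r 0.0419 wheel -0.8573346983213195 F_tool [-4.4  4.2  2.7] [0.5322 0.1149 0.1149] 0.192514765611735 39.75216044287663
[[0.011, 0.007], [0.012, 0.005], [0.013, 0.001], [0.012, -0.003], [0.011, -0.007], [0.008, -0.01]]
```

Call:
nudge_tcp(offsets=[0.005, 0.004, 0, 0, 0, 0.0055, 0.003, 0, 0, 0, 0.006, 0.0025, 0, 0, 0, 0.006, 0.0025, 0, 0, 0, 0.0065, 0.0005, 0, 0, 0, 0.0065, 0.0005, 0, 0, 0, 0.006, -0.0015, 0, 0, 0, 0.006, -0.0015, 0, 0, 0, 0, 0, 0, 0, 0])

```text
t: 9.6
eef_pos: [0.5503, 0.1625, 0.115]
tool_rot: [-0.0, 0.77, 0.638, 0.002]
contact_force: [5.2, 2.2, -6.9]
gripper_width: 0.198
grasp_force: 39.3
```

```bash
python3 arc.py 3
```

```text
9.6 r 0.0408 wheel 0.4669856558359073 F_tool [3.1 4.7 6.9] [0.5503 0.1625 0.115 ] 0.19800366492153093 39.33246540199093
[[0.01, -0.008], [0.008, -0.01], [0.004, -0.012]]
```

Call:
nudge_tcp(offsets=[0.0025, -0.0015, 0, 0, 0, 0.0025, -0.0015, 0, 0, 0, 0.002, -0.002, 0, 0, 0, 0.002, -0.002, 0, 0, 0, 0, 0, 0, 0, 0, 0, 0, 0, 0, 0])

```text
t: 10.2
eef_pos: [0.5489, 0.1657, 0.1151]
tool_rot: [0.004, 0.772, 0.636, 0.001]
contact_force: [15.6, -10.8, -9.3]
gripper_width: 0.193
grasp_force: 39.5
```

```bash
python3 arc.py 2
```

```text
10.2 r 0.0405 wheel 0.5547852382667631 F_tool [-7.6 17.3  9.4] [0.5489 0.1657 0.1151] 0.1926027086972827 39.479005190787575
[[0.01, -0.009], [0.007, -0.011]]
```

Call:
nudge_tcp(offsets=[0.001, -0.001, 0, 0, 0, 0.001, -0.001, 0, 0, 0, 0, 0, 0, 0, 0, 0, 0, 0, 0, 0])

```text
t: 10.6
eef_pos: [0.5487, 0.1659, 0.1151]
tool_rot: [0.005, 0.772, 0.635, 0.001]
contact_force: [18.3, -14.5, -10.2]
gripper_width: 0.198
grasp_force: 39.5
```

```bash
python3 arc.py 1
```

```text
10.6 r 0.0404 wheel 0.5603482046399959 F_tool [-10.6  20.7  10.5] [0.5487 0.1659 0.1151] 0.1984250008699065 39.48755125163984
[[0.01, -0.009]]
```

At the stop: the grip doesn't move, and the force has risen to 23 N. Next I relax, open, go up and move over to the bar.

Call:
nudge_tcp(offsets=[-0.003, 0.003, 0, 0, 0, -0.002, 0.002, 0, 0, 0, 0, 0, 0, 0, 0.4, 0, 0, 0, 0, 0.5, 0, 0, 0, 0, 0.5, 0, 0, 0, 0, 0.5, 0, 0, -0.02, 0, 0.5, 0, 0, -0.02, 0, 0.5, 0, 0, -0.02, 0, 0.5, 0, 0, -0.02, 0, 0.5, 0, 0, 0, 0, 0.5])

```text
t: 11.7
eef_pos: [0.5476, 0.1689, 0.1981]
tool_rot: [0.001, 0.77, 0.638, 0.002]
contact_force: [-0.3, 0.2, 0.8]
gripper_width: 0.5
grasp_force: 0.0
```

```bash
python3 arc.py 1; python3 - <<'E'
from h import *
print(go([.4207,.1683,.073]))
E
```

```text
11.7 r 0.0406 wheel 0.6390298687291962 F_tool [ 0.1 -0.3 -0.8] [0.5476 0.1689 0.1981] 0.5004019744699881 0.0
[[0.009, -0.009]]
[-0.0244 -0.1251  0.1245]
```

Call:
nudge_tcp(offsets=[-0.005, -0.025, 0, 0, 0.5, -0.005, -0.025, 0, 0, 0.5, -0.005, -0.025, 0, 0, 0.5, -0.005, -0.025, 0, 0, 0.5, -0.0045, -0.025, 0, 0, 0.5, 0, 0, 0.02, 0, 0.5, 0, 0, 0.02, 0, 0.5, 0, 0, 0.02, 0, 0.5, 0, 0, 0.01, 0, 0.5, 0, 0, 0, 0, 0.5, 0, 0, 0, 0, 0.5])

```text
t: 12.8
eef_pos: [0.419, 0.1671, 0.1255]
tool_rot: [-0.0, 0.77, 0.638, 0.0]
contact_force: [0.0, -0.0, 0.1]
gripper_width: 0.503
grasp_force: 0.0
```

```bash
python3 - <<'E'
from h import *
import cv2
a=read_camera("side")[100:220,260:360];b=read_camera("top")[150:270,160:260]
f=lambda x:cv2.resize(x,(400,480),interpolation=cv2.INTER_CUBIC)
cv2.imwrite("pics/c2.png",np.hstack([f(a),f(b)]))
print(go([.4207,.1683,.073]))
E
```

```text
[0.0013 0.0009 0.053 ]
```

View pics/c2.png

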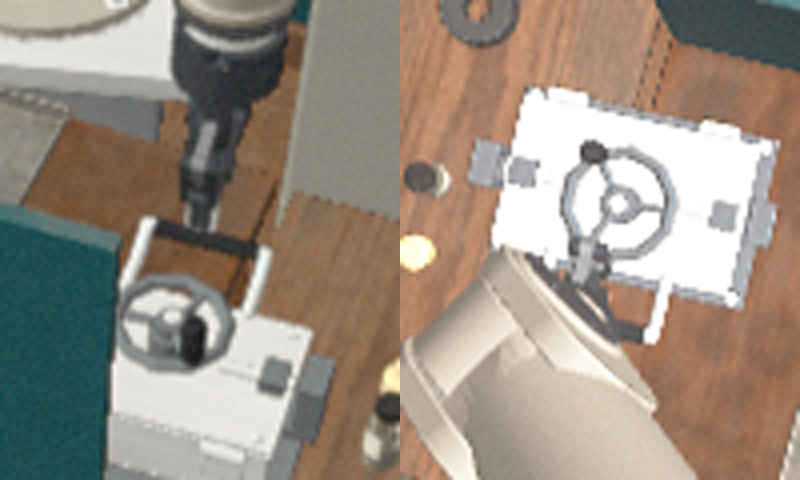

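The top crop shows the bolts drawn out of the keepers and the crank grip at (593,152), just left of straight behind the hub. In the side crop the fingers at about (202,220) are over the middle of the bar. Next I go down and grip.

Call:
nudge_tcp(offsets=[0.001, 0.001, 0.013, 0, 0.5, 0, 0, 0.014, 0, 0.5, 0, 0, 0.013, 0, 0.5, 0, 0, 0.011, 0, 0.5, 0, 0, 0, 0, 0.5, 0, 0, 0, 0, 0.3, 0, 0, 0, 0, 0.1, 0, 0, 0, 0, 0, 0, 0, 0, 0, 0, 0, 0, 0, 0, 0, 0, 0, 0, 0, 0], grip_n=60)

```text
t: 14.0
eef_pos: [0.4224, 0.1675, 0.0752]
tool_rot: [0.001, 0.771, 0.637, 0.002]
contact_force: [4.4, -1.0, -4.6]
gripper_width: 0.142
grasp_force: 58.4
```

```bash
python3 - <<'E'
from h import *
o=get_obs(); M=rot(o["tool_rot"]); p=o["eef_pos"]
print(p,o["gripper_width"],o["grasp_force"],o["contact_force"],M.round(3))
# arc about hinge in (f,u): grasp point rel. to start; tool y ~ chamber dir?
r=np.hypot(.163,.026); b=np.arctan2(.026,.163); A=b+np.radians(np.arange(0,61,5))
F=r*np.cos(A);U=r*np.sin(A)
cx=np.array([np.cos(-.1875),np.sin(-.1875),0])
D=np.array([-(f)*cx+[0,0,u] for f,u in zip(F,U)]); print((np.diff(D,axis=0)@M).round(4).tolist())
E
```

```text
[0.42237704 0.16754965 0.07515231] 0.14245603769516016 58.38835000991821 [ 4.42534669 -1.01401867 -4.60349073] [[ 0.188  0.982  0.004]
 [ 0.982 -0.188  0.001]
 [ 0.002  0.004 -1.   ]]
[[0.0, 0.0029, -0.0141], [0.0, 0.0042, -0.0138], [0.0, 0.0053, -0.0134], [0.0, 0.0065, -0.0129], [0.0, 0.0076, -0.0122], [0.0, 0.0086, -0.0115], [0.0, 0.0096, -0.0107], [0.0, 0.0105, -0.0099], [0.0, 0.0113, -0.0089], [0.0, 0.012, -0.0079], [0.0, 0.0127, -0.0068], [0.0, 0.0132, -0.0057]]
```

Call:
nudge_tcp(offsets=[0, 0.0014, -0.007, 0, 0, 0, 0.0015, -0.007, 0, 0, 0, 0.002, -0.007, 0, 0, 0, 0.0022, -0.0068, 0, 0, 0, 0.0026, -0.0067, 0, 0, 0, 0.0027, -0.0067, 0, 0, 0, 0.0032, -0.0065, 0, 0, 0, 0.0033, -0.0064, 0, 0, 0, 0.0038, -0.0061, 0, 0, 0, 0.0038, -0.0061, 0, 0, 0, 0.0043, -0.0058, 0, 0, 0, 0.0043, -0.0057, 0, 0, 0, 0, 0, 0, 0])

```text
t: 15.3
eef_pos: [0.456, 0.1603, 0.1528]
tool_rot: [0.001, 0.771, 0.637, 0.001]
contact_force: [5.8, -0.8, -8.6]
gripper_width: 0.138
grasp_force: 58.6
```

```bash
cat > lid.py <<'E'
from h import *
o=get_obs(); M=rot(o["tool_rot"]); p=o["eef_pos"]-.019*M[:,2]
c=np.array([np.cos(-.1875),np.sin(-.1875),0]); H=np.array([.51893,.14969,.066])+.063*c
d=p-H; f=-d@c;u=d[2]; print("f,u",f,u,"r",np.hypot(f,u),"lid deg",np.degrees(np.arctan2(u,f)-np.arctan2(.026,.163)),"F",(M.T@o["contact_force"]).round(1),o["gripper_width"],o["grasp_force"],np.abs(o["joint_vel"]).max())
E
python3 lid.py
```

```text
f,u 0.1267967944763042 0.10575081032464356 r 0.1651080281930133 lid deg 30.765858805985523 F [0.3 5.8 8.7] 0.13837493885101468 58.5543018579483 0.021979806591797168
```

Call:
nudge_tcp(offsets=[0, 0.0048, -0.0054, 0, 0, 0, 0.0048, -0.0053, 0, 0, 0, 0.0052, -0.005, 0, 0, 0, 0.0053, -0.0049, 0, 0, 0, 0.0056, -0.0045, 0, 0, 0, 0.0057, -0.0044, 0, 0, 0, 0.006, -0.004, 0, 0, 0, 0.006, -0.0039, 0, 0, 0, 0.0063, -0.0034, 0, 0, 0, 0.0064, -0.0034, 0, 0, 0, 0.0066, -0.0029, 0, 0, 0, 0.0066, -0.0028, 0, 0, 0, 0, 0, 0, 0, 0, 0, 0, 0, 0, 0, 0, 0, 0, 0])

```text
t: 16.8
eef_pos: [0.5212, 0.1463, 0.2021]
tool_rot: [0.0, 0.77, 0.638, -0.003]
contact_force: [-5.0, -8.6, 1.2]
gripper_width: 0.144
grasp_force: 59.9
```

```bash
python3 lid.py; python3 - <<'E'
from h import *
import cv2
a=read_camera("side")[80:230,250:375];b=read_camera("top")[130:280,150:275]
f=lambda x:cv2.resize(x,(400,480),interpolation=cv2.INTER_CUBIC)
cv2.imwrite("pics/c3.png",np.hstack([f(a),f(b)]))
E
```

```text
f,u 0.06007284727432806 0.15511506217623916 r 0.1663413042319414 lid deg 59.766791258874946 F [-9.4 -3.3 -1.1] 0.14367644149958197 59.903900027275085 0.0014499154150964956
```

View pics/c3.png

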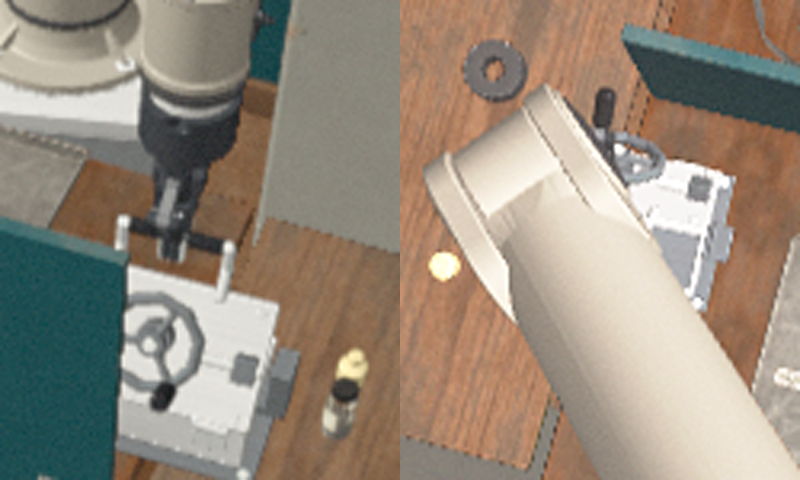

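The lid stands open, held by its bar at about (175,235) in the side crop. The crank is still behind and to the left, at (163,395), and the vial, weight and ring are undisturbed. Correcting for the grasp offset measured with the lid shut, the angle is about 59°, so I nudge it 1° more.

Call:
nudge_tcp(offsets=[-0.0005, 0.0013, -0.0005, 0, 0, -0.0005, 0.0014, -0.0005, 0, 0, 0, 0, 0, 0, 0, 0, 0, 0, 0, 0, 0, 0, 0, 0, 0, 0, 0, 0, 0, 0, 0, 0, 0, 0, 0, 0, 0, 0, 0, 0])

```text
t: 17.7
eef_pos: [0.5239, 0.1457, 0.2032]
tool_rot: [-0.0, 0.77, 0.638, -0.002]
contact_force: [-3.8, -5.6, -0.2]
gripper_width: 0.138
grasp_force: 59.8
```

```bash
python3 lid.py
```

```text
f,u 0.057350588324425314 0.1561906109195134 r 0.16638688926886194 lid deg 60.77475053198346 F [-6.2 -2.7  0.3] 0.1384036698028543 59.823421239852905 0.0011761384054774975
```

```bash
python3 -c "
from station import bot, workorder, read_camera, camera_info, get_obs
print(workorder.hand_in())"
```

```text
the job is handed in; nothing more can be done
None
```

I wound the wheel anticlockwise to its stop with the lid shut, then lifted the lid to about 60° by its bar, where the arm is holding it still, and handed the job in at about 18 s; no verdict came back.

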